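Clamp the marked lolly mould in the bench vise

TASK

Take the steel lolly mould marked with yellow tape (a band round it and a patch on its top) and stand it, rim down as it stands now, between the open jaws of the blue bench vise with its broad sides facing the jaws. Then turn the vise's crank clockwise by its red knob until the moving jaw has closed firmly on the mould (right round to the crank's stop is fine), and let go with the mould upright in the vise.

Things in the scene. Friction and masses are not known exactly. Their poses are not given: they have to be found in the camera images.
- mould_mid (a point): Centre, 47.5 mm above the underside, of the steel lolly mould with the yellow tape: 38 mm thick (x) and 64 broad (y) at the rim it stands on, tapering to 26 and 47 near the top, 95 tall (z), loose, about 60 g. Two plain moulds stand near. A tall crate stands close behind: carry it straight across in front. Grip it the thin way within 25 mm of its top, so that the fingers stay above the vise's jaws.
- vise_seat (a point): Point on the bed of the fixed blue vise, 15 mm above the table; z up, y along the slide to the crank. Jaw faces at y = -32 mm (fixed) and +32 mm less 10 mm per rad of crank (sprung pad, gives 4 mm, 2 N/mm), 72 mm wide about x = 0, 31 mm high above the bed. Stand the mould midway, its x along y. Crank shaft upright at y = 120 mm; crank arm's top 50 mm above the bed.
- knob_mid (a point): Centre of the crank's upright red knob, 24 mm in diameter, 45 mm tall, 73 mm above the bed. In the axes of vise_seat it lies at x = -55 cos q, y = 120 + 55 sin q mm for crank angle q. It spins freely on its pin: pinch it from above and carry it round without turning the hand.
- crank (a joint): Crank angle q, rad: 0 is open (knob towards the vise's -x), growing clockwise from above, by way of +y, to a hard stop at 3.0. Starts at 0.1 to 0.6. The jaw advances 10 mm per rad, reaches a mould that rests on the fixed jaw at about 2.6, then squeezes its springs. Takes 4 to 6 N at the knob; stays where it is left.
There are look-alikes about, which are no part of the job. Leave any orange look-alike of the part that bears mould_mid alone.

How it is judged (in metres and radians):
On the way, in this order (a step that is already met when the one before it is completed fails the run):
1. the marked mould stands upright on the vise's bed between the jaws, the vise still open (z of mould_mid in the frame of vise_seat between 0.042 and 0.053 m and x of mould_mid in the frame of vise_seat between -0.02 and 0.02 m and y of mould_mid in the frame of vise_seat between -0.022 and 0.022 m and angle between mould_mid's own z axis and vertical below 0.17 rad and value of joint crank below 2.3 rad), for 0.2 s.
2. the crank is turned until the jaw squeezes the mould (value of joint crank above 2.68 rad), for 0.2 s.
At the end, for the whole second after the job is handed in: The marked mould stands upright (within 10 degrees) on the vise's bed, within 20 mm of the jaws' middle in x, its broad sides square to the jaws within 11 degrees and against the fixed jaw, and the crank stands beyond 2.68 rad, so that the jaw presses on the mould (value of joint crank above 2.68 rad and z of mould_mid in the frame of vise_seat between 0.042 and 0.053 m and x of mould_mid in the frame of vise_seat between -0.02 and 0.02 m and y of mould_mid in the frame of vise_seat between -0.022 and 0 m and angle between mould_mid's own z axis and vertical below 0.17 rad and angle between the x axis of mould_mid and the y axis of vise_seat, either way round below 0.2 rad); the robot touches nothing.
It also fails if it takes over 58 s, if anything falls off the work surface, if the arm or the gripper's body presses on something with over 40 N, if the wrist force passes 120 N, or if a joint passes its speed limit or range.

ROBOT

A 6-joint arm with a two-finger parallel gripper is mounted at the origin on a cart in front of the work surface, level with it; the furniture and walls round the work are solid. World frame = base frame: x ahead of the robot, y to its left, z up, the work surface at z = 0. Lengths are in m, angles in degrees, forces in N, time in s.
With the tool pointing down it reaches from about 0.375 to 0.9 m from the base axis. Payload 3.1 kg.
Tool frame: the origin (TCP) lies between the finger pads; the fingertips stand 11 mm ahead of it and the grasp point (between the pads) lies 8 mm behind it; z points along the fingers, y is the line along which they close (so a half turn about z gives the same grasp; the last joint's range is limited). The gripper opens to 87 mm and grips with 3 to 60 N. Pads are 19 mm wide; open, the fingers measure 117 mm over their backs; the gripper's body (75 mm by 190 mm) begins 51 mm behind the grasp point.
Start: joints at [55.204, 30.224, 82.088, -0, 67.689, -10.227], TCP at [0.26, 0.568, 0.234] pointing down, gripper open.
Joint ranges: [-176.69, 176.69], [-43.24, 126.21], [12.49, 139.97], [-82, 262], [0, 151.66], [-163.58, 163.58]. Speed limits (degrees/s): [159.86, 159.86, 180, 180, 180, 180].

INTERFACE

Orientations are given as a 3x3 rotation matrix whose columns are the frame's x, y, z axes.
In Python, from rig import bot, viewer, workorder, nets gives the robot as it stands. The module is installed in compiled form; this text tells all that it offers.
- The arm moves only by the tool move_arm, never from a script. Its argument "increments" is a list of rows, each a list of 7 numbers: the shift along the tool's x, y, z normalised to -1 to 1, where 1 is 0.3 m, then the turn, a rotation vector about the tool's x, y, z normalised to -1 to 1, where 1 is pi rad, then the opening, from 0 (shut) to 1 (fully open). In form: [[tx, ty, tz, wx, wy, wz, grip], ...]. A call has 1 to 10 rows; each row is the pose to reach, as a shift and turn from the pose commanded when the call began, along the tool's axes at that moment, turning the shorter way round; what a row does not reach only later rows make up. A row lasts 1/12 s, in which the tool goes at most 41.7 mm and 7.16 degrees, less where a joint would pass 70% of its speed; a pose out of reach is approached as far as the arm can. A call with a number of a shift or a turn outside -1 to 1 is refused whole. A call with a gripper value outside its range is refused whole. The fingers move at their own pace and stop on an object; the grip force is fixed at half the most. Time passes only in rows, so rows that repeat a pose let the fingers close. It gives the time, the measured TCP pose, the force, the opening and the grip force at its end, in the units of the state.
- bot.read_state(): the state, without advancing time (a new reading comes with each control period).
- viewer.capture(name): name is "scene" or "top" or "wrist"; returns a dict with "image" (480x640x3 uint8, blue, green, red), "K" (3x3 intrinsics, pixels), "eye" and "orientation" of the camera in the world. Camera axes: x right, y up, looking along -z (the intrinsics and any distortion apply to the point x, -y, -z); pixel columns grow to the right and rows downward; lengths in m; the calibration is good to about 2 mm. A picture is of the moment at which its call begins. There is no depth.
- workorder.hand_in(): hands the job in; it is judged then, once.
Trained networks look in the newest picture that a camera, given by its name, has taken for a name from the list of things; names that differ only in an ending like _2 or _b are one class to them, and where a whole thing is asked for, a point or a joint stands for the part that bears it (a point fixed in the world has none). Each returns a list of dicts, best first, with "conf" (0 to 1); they miss things now and then, are a little off and sometimes report something else, mostly with a low value. They report only what shows in the picture. A call takes as long as a camera call. They do not tell look-alikes from the thing itself.
- nets.find_in(camera, thing): "location" ([column, row] in pixels, amid what is visible of it).
The state is a dict: "time_s": time; "joint_positions": joint angles; "qvel": joint speeds; "tau": joint torques, N m; "position": TCP position; "tcp_rot": TCP orientation; "force": force on the tool from outside, world axes, zero at the start; "moment": the same for the moment, N m; "opening": opening from 0.0 (shut) to 1.0 (fully open); "grasp_force": force on a finger pad.
Only numpy, scipy, OpenCV 4.12 (cv2) and the standard library are available. Lean on these libraries where they do the work, as an engineer would, in place of code of your own. Each camera call takes 0.05 s, during which the arm holds its last target. There are 200 camera calls.

## Working session

There is one attempt and no reset: what is moved stays moved. The work goes in short steps, Python scripts to look and compute and a tool call to move; the robot and the scene stay as the last step left them, time stands still between calls to the robot, and variables do not carry over. Pictures are saved under pics/ and viewed, at most 10 in all, crops included, and the job is handed in when it is done.

Besides the shell and the picture viewer there is one more tool, called after "Call:" as name([rows], argument=value, ...), one row to a line, values as JSON. move_arm: Moves the arm, as the interface text tells. Its arguments: {"type":"object","properties":{"increments":{"type":"array"}},"required":["increments"]}

```bash
mkdir -p pics; cat > h.py <<'E'
from rig import bot, viewer, workorder, nets
import numpy as np, cv2
def ray(c,px):
    K=np.array(c["K"]);d=np.linalg.inv(K)@[px[0],px[1],1];d=np.array(c["orientation"])@[d[0],-d[1],-d[2]]
    return np.array(c["eye"]),d/np.linalg.norm(d)
def atz(c,px,z):
    e,d=ray(c,px);return e+d*(z-e[2])/d[2]
def proj(c,p):
    q=np.array(c["orientation"]).T@(np.array(p)-c["eye"]);q=np.array(c["K"])@[q[0],-q[1],-q[2]];return q[:2]/q[2]
E
python3 - <<'E'
from h import *
np.set_printoptions(precision=3,suppress=True)
for n in ("scene","top"):
    c=viewer.capture(n);cv2.imwrite(f"pics/{n}0.png",c["image"]);print(n,c["eye"],[k for k in c])
    for t in ("mould_mid","vise_seat","knob_mid","crank"):
        for r in nets.find_in(n,t)[:4]: print(t,r["conf"],r["location"],atz(c,r["location"],{"mould_mid":.05,"vise_seat":.015,"knob_mid":.09,"crank":.06}[t]))
E
```

```text
scene [-0.192 -0.662  0.982] ['image', 'K', 'eye', 'orientation']
mould_mid 0.96 [317.3, 237.7] [ 0.467 -0.039  0.05 ]
mould_mid 0.88 [450.2, 330.4] [ 0.466 -0.405  0.05 ]
vise_seat 0.5 [448.5, 328.5] [ 0.492 -0.39   0.015]
knob_mid 0.65 [217.3, 176.9] [0.417 0.251 0.09 ]
crank 0.75 [216.8, 181.5] [0.426 0.269 0.06 ]
crank 0.23 [217.5, 174.7] [0.444 0.288 0.06 ]
top [ 0.26  -0.087  1.072] ['image', 'K', 'eye', 'orientation']
mould_mid 0.86 [473.1, 245.2] [ 0.465 -0.403  0.05 ]
mould_mid 0.61 [294.5, 235.8] [ 0.476 -0.044  0.05 ]
vise_seat 0.74 [189.2, 246.8] [0.454 0.175 0.015]
knob_mid 0.71 [135.6, 261.6] [0.409 0.257 0.09 ]
```

View pics/scene0.png

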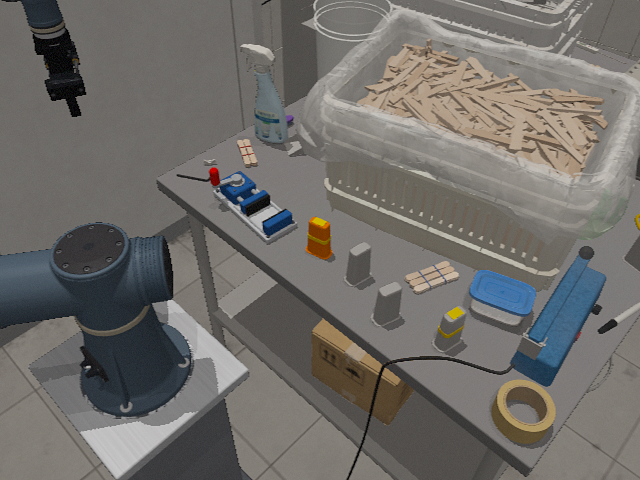

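View pics/top0.png

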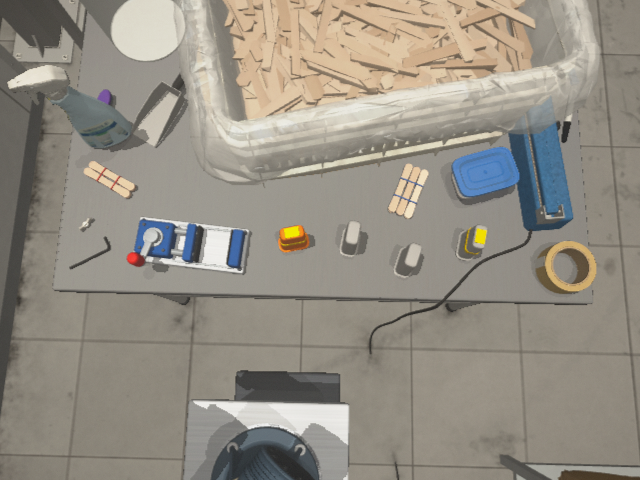

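The mould candidates are the orange one (scene 319,238; top 293,238), two plain steel ones (scene 359,264 and 387,303), and steel with yellow tape (scene 450,329; top 475,242). The last fits the description: steel, with a yellow band and top patch. I'll confirm it in one enlarged crop.

```bash
python3 - <<'E'
import cv2,numpy as np
t=cv2.imread("pics/top0.png");s=cv2.imread("pics/scene0.png")
R=lambda im,x,y,w,h,W,H:cv2.resize(im[y:y+h,x:x+w],(W,H),interpolation=cv2.INTER_CUBIC)
a=np.hstack([R(t,450,215,50,50,300,300),R(s,425,300,50,50,300,300)])
b=R(t,120,210,140,70,600,300)
cv2.imwrite("pics/crop0.png",np.vstack([a,b]))
E
```

```text
(no output)
```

View pics/crop0.png

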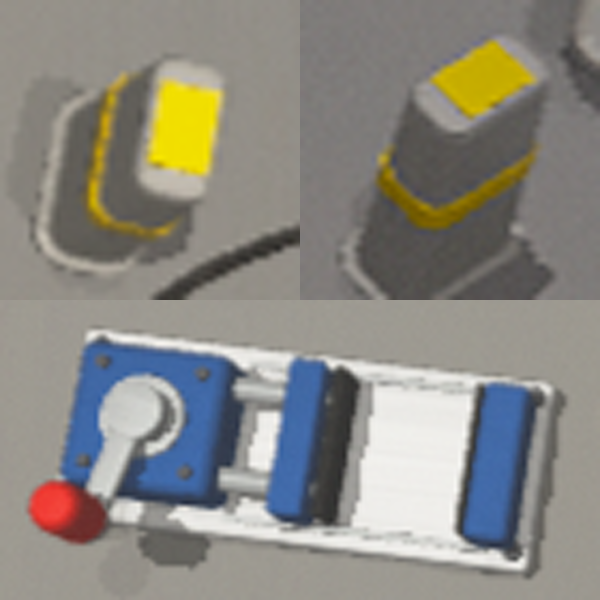

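The crop confirms it: steel, yellow top patch and band. In the vise, the fixed jaw is on the right, and the crank and red knob are on the left (knob at top 135,261).

```bash
python3 - <<'E'
from h import *
np.set_printoptions(precision=4,suppress=True)
c=viewer.capture("top")
m=lambda u,v:(450+u/6-.4,215+v/6-.4)
v=lambda a,b:(120+a/4.286-.4,210+(b-300)/4.286-.4)
T=[atz(c,m(*p),.095) for p in ((163,62),(222,68),(205,203),(140,195))]
print("mould top",np.mean(T,0),*T)
J=[atz(c,v(*p),.046) for p in ((481,385),(462,540))];print("fixed face",*J)
B=[atz(c,v(*p),.015) for p in ((90,333),(553,385),(530,572))];print("base",*B)
print("shaft",atz(c,v(130,410),.067)); print("knob top",atz(c,v(57,505),.1105))
s=bot.read_state();print(s["position"],s["tcp_rot"],s["opening"],s["time_s"])
E
```

```text
mould top [ 0.4738 -0.4028  0.095 ] [ 0.4966 -0.3974  0.095 ] [ 0.4951 -0.4163  0.095 ] [ 0.4506 -0.4091  0.095 ] [ 0.4527 -0.3884  0.095 ]
fixed face [0.4864 0.084  0.046 ] [0.4122 0.0887 0.046 ]
base [0.5144 0.282  0.015 ] [0.4941 0.0541 0.015 ] [0.4021 0.0605 0.015 ]
shaft [0.4658 0.242  0.067 ]
knob top [0.4136 0.256  0.1105]
[0.2598 0.5684 0.2335] [[-0.9095  0.4157  0.    ]
 [ 0.4157  0.9095 -0.0001]
 [-0.     -0.     -1.    ]] 1.0008323478756604 0.55
```

Call:
move_arm([
  [-0.857,-0.59,0,0,0,-0.079,1],
  [-0.857,-0.59,0,0,0,-0.079,1],
  [-0.857,-0.59,0,0,0,-0.079,1],
  [-0.857,-0.59,0,0,0,-0.079,1],
  [-0.857,-0.59,0,0,0,-0.079,1],
  [-0.857,-0.59,0,0,0,-0.079,1],
  [-0.857,-0.59,0,0,0,-0.079,1],
  [-0.857,-0.59,0,0,0,-0.079,1],
  [-0.857,-0.59,0,0,0,-0.079,1],
])

```text
time_s: 1.3
position: [0.4229, 0.2969, 0.2339]
tcp_rot: [[-0.983, 0.185, 0.002], [0.185, 0.983, -0.001], [-0.002, -0.001, -1.0]]
force: [0.9, 0.3, -0.3]
opening: 1.002
grasp_force: 0.0
```

Call:
move_arm([
  [-0.08,-0.43,0,0,0,0,1],
  [-0.08,-0.43,0,0,0,0,1],
  [-0.08,-0.43,0,0,0,0,1],
  [-0.08,-0.43,0,0,0,0,1],
  [-0.08,-0.43,0,0,0,0,1],
  [-0.08,-0.43,0,0,0,0,1],
])

```text
time_s: 1.8
position: [0.4208, 0.17, 0.2339]
tcp_rot: [[-0.984, 0.181, 0.001], [0.181, 0.984, 0.001], [-0.001, 0.001, -1.0]]
force: [0.3, 0.4, -1.4]
opening: 1.002
grasp_force: 0.0
```

```bash
python3 - <<'E'
from h import *
np.set_printoptions(precision=4,suppress=True)
c=viewer.capture("wrist");cv2.imwrite("pics/w1.png",c["image"]);print(c["eye"],c["orientation"],c["K"])
for t,z in (("vise_seat",.015),("knob_mid",.088)):
    for r in nets.find_in("wrist",t)[:3]: print(t,r["conf"],r["location"],atz(c,r["location"],z))
np.savez("w1.npz",**{k:np.array(c[k]) for k in ("eye","orientation","K")})
E
```

```text
[0.3513 0.1825 0.3854] [[ 0.1808 -0.9512 -0.2502]
 [ 0.9835  0.1754  0.0439]
 [ 0.0021 -0.254   0.9672]] [[372.288    0.     318.0528]
 [  0.     372.288  240.0535]
 [  0.       0.       1.    ]]
vise_seat 0.79 [326.0, 245.3] [0.4541 0.1727 0.015 ]
knob_mid 0.76 [423.6, 204.0] [0.4142 0.258  0.088 ]
```

View pics/w1.png

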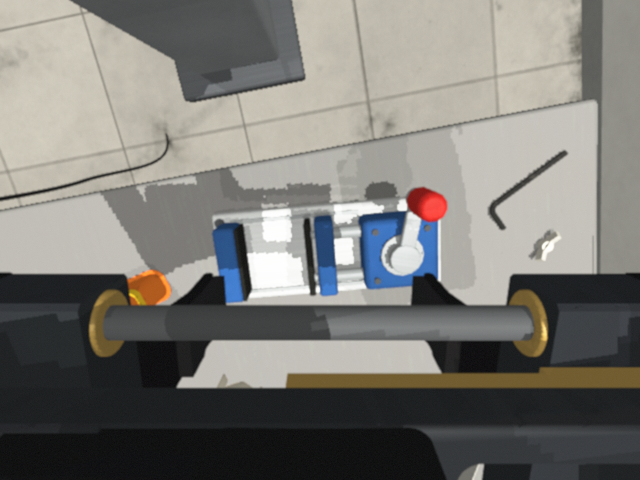

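Wrist view: the fixed jaw is at (230,262), moving pad (310,256), crank shaft (403,255) and knob (427,204).

```bash
python3 - <<'E'
from h import *
np.set_printoptions(precision=4,suppress=True)
c=dict(np.load("w1.npz"))
for n,p,z in (("fixA",(240,223),.046),("fixB",(247,299),.046),("movA",(306,220),.046),("movB",(311,294),.046),("shaft",(403,254),.067),("knobtop",(429,204),.1105)): print(n,atz(c,p,z))
im=cv2.imread("pics/w1.png")
# predicted corners for a pose guess
def R(a): return np.array([[np.cos(a),-np.sin(a)],[np.sin(a),np.cos(a)]])
a=np.radians(-4.7)
o=np.array([.454,.120])
def W(x,y,z): return np.r_[o+R(a)@[x,y],.015+z]
for p in [(-.036,-.032,.031),(.036,-.032,.031),(0,.12,.052)]: print(p,proj(c,W(*p)))
E
```

```text
fixA [0.4098 0.0986 0.046 ]
fixB [0.4854 0.0875 0.046 ]
movA [0.4182 0.1595 0.046 ]
movB [0.4916 0.1504 0.046 ]
shaft [0.4601 0.2403 0.067 ]
knobtop [0.4101 0.2563 0.1105]
(-0.036, -0.032, 0.031) [233.6067 230.2763]
(0.036, -0.032, 0.031) [245.0913 301.142 ]
(0, 0.12, 0.052) [402.7344 258.0236]
```

Call:
move_arm([
  [-0.15,-0.9,0,0,0,0,1],
  [-0.15,-0.9,0,0,0,0,1],
  [-0.15,-0.9,0,0,0,0,1],
  [-0.15,-0.9,0,0,0,0,1],
  [-0.15,-0.9,0,0,0,0,1],
  [-0.15,-0.9,0,0,0,0,1],
  [-0.15,-0.9,0,0,0,0,1],
  [-0.15,-0.9,0,0,0,0,1],
])

```text
time_s: 2.62
position: [0.4184, -0.1082, 0.2339]
tcp_rot: [[-0.983, 0.182, 0.003], [0.182, 0.983, -0.003], [-0.003, -0.002, -1.0]]
force: [0.9, 0.9, 0.1]
opening: 0.999
grasp_force: 0.0
```

Call:
move_arm([
  [-0.276,-0.905,0,0,0,0,1],
  [-0.276,-0.905,0,0,0,0,1],
  [-0.276,-0.905,0,0,0,0,1],
  [-0.276,-0.905,0,0,0,0,1],
  [-0.276,-0.905,0,0,0,0,1],
  [-0.276,-0.905,0,0,0,0,1],
  [-0.276,-0.905,0,0,0,0,1],
  [-0.276,-0.905,0,0,0,0,1],
  [-0.276,-0.905,0,0,0,0,1],
])

```text
time_s: 3.37
position: [0.4502, -0.3863, 0.2328]
tcp_rot: [[-0.984, 0.18, 0.0], [0.18, 0.984, 0.001], [0.0, 0.001, -1.0]]
force: [-0.0, 0.4, -0.3]
opening: 0.995
grasp_force: 0.0
```

```bash
python3 - <<'E'
from h import *
np.set_printoptions(precision=4,suppress=True)
c=viewer.capture("wrist");cv2.imwrite("pics/w2.png",c["image"])
h=cv2.cvtColor(c["image"],cv2.COLOR_BGR2HSV)
m=cv2.inRange(h,(22,120,120),(36,255,255))
for k in cv2.findContours(m,0,2)[0]:
    if cv2.contourArea(k)>60: 
        r=cv2.minAreaRect(k);b=cv2.boxPoints(r);print(cv2.contourArea(k),r,*[atz(c,p,.095)[:2] for p in [r[0],*b]])
for r in nets.find_in("wrist","mould_mid")[:3]: print(r)
E
```

```text
697.5 ((304.5, 265.0), (32.0, 23.0), 90.0) [ 0.4744 -0.4017] [ 0.4593 -0.4083] [ 0.4627 -0.39  ] [ 0.4898 -0.395 ] [ 0.4863 -0.4137]
94.0 ((314.651123046875, 241.73934936523438), (53.8421745300293, 29.635910034179688), 51.14662170410156) [ 0.4565 -0.39  ] [ 0.443  -0.4105] [ 0.4315 -0.3896] [ 0.4703 -0.3691] [ 0.4826 -0.3903]
{'location': [636.2, 180.2], 'conf': 0.89}
{'location': [307.5, 247.0], 'conf': 0.61}
```

View pics/w2.png

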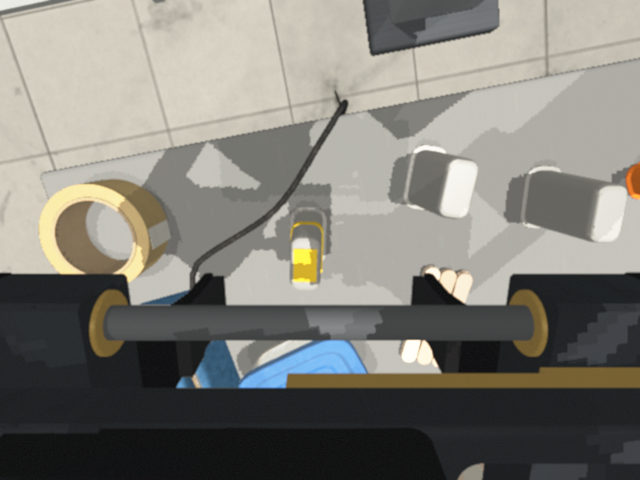

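The mould shows at (306,250), square to the fingers. The plain moulds at (440,185) and (580,205) are clear of them.

Call:
move_arm([
  [-0.088,-0.037,0,0,0,0,1],
  [-0.088,-0.037,0.13,0,0,0,1],
  [-0.088,-0.037,0.26,0,0,0,1],
  [-0.088,-0.037,0.35,0,0,0,1],
  [-0.088,-0.037,0.43,0,0,0,1],
  [-0.088,-0.037,0.49,0,0,0,1],
  [-0.088,-0.037,0.529,0,0,0,1],
  [-0.088,-0.037,0.529,0,0,0,1],
  [-0.088,-0.037,0.529,0,0,0,0.2],
  [-0.088,-0.037,0.529,0,0,0,0.2],
])

```text
time_s: 4.3
position: [0.4739, -0.402, 0.0763]
tcp_rot: [[-0.984, 0.179, 0.002], [0.179, 0.984, -0.002], [-0.002, -0.002, -1.0]]
force: [0.6, -0.5, 0.7]
opening: 0.923
grasp_force: 0.0
```

Call:
move_arm([
  [0,0,0,0,0,0,0.1],
  [0,0,0,0,0,0,0.1],
  [0,0,0,0,0,0,0.1],
  [0,0,0,0,0,0,0.1],
  [0,0,0,0,0,0,0.1],
  [0,0,0,0,0,0,0.1],
])

```text
time_s: 4.8
position: [0.4729, -0.4021, 0.075]
tcp_rot: [[-0.984, 0.18, 0.0], [0.18, 0.984, -0.0], [-0.0, -0.0, -1.0]]
force: [-0.6, 0.3, 0.6]
opening: 0.48
grasp_force: 0.0
```

Call:
move_arm([
  [0,0,0,0,0,0,0],
  [0,0,0,0,0,0,0],
  [0,0,0,0,0,0,0],
  [0,0,0,0,0,0,0],
  [0,0,0,0,0,0,0],
  [0,0,0,0,0,0,0],
  [0,0,0,0,0,0,0],
])

```text
time_s: 5.38
position: [0.4729, -0.402, 0.0748]
tcp_rot: [[-0.984, 0.18, -0.0], [0.18, 0.984, 0.0], [0.0, 0.0, -1.0]]
force: [0.5, -0.2, 0.1]
opening: 0.325
grasp_force: 29.9
```

Call:
move_arm([
  [0,0,-0.08,0,0,0,0],
  [0,0,-0.19,0,0,0,0],
  [0,0,-0.31,0,0,0,0],
  [0,0,-0.43,0,0,0,0],
  [0.06,0.09,-0.47,0,0,0,0],
  [0.1,0.2,-0.47,0,0,0,0],
  [0.15,0.32,-0.47,0,0,0,0],
  [0.2,0.45,-0.47,0,0,0,0],
  [0.25,0.58,-0.47,0,0,0,0],
  [0.28,0.7,-0.47,0,0,0,0],
])

```text
time_s: 6.22
position: [0.426, -0.1776, 0.2157]
tcp_rot: [[-0.984, 0.181, -0.002], [0.181, 0.984, 0.002], [0.002, 0.001, -1.0]]
force: [-0.1, 0.7, -1.6]
opening: 0.324
grasp_force: 29.8
```

Call:
move_arm([
  [0.02,0.12,0,0,0,0,0],
  [0.03,0.25,0,0,0,0,0],
  [0.04,0.38,0,0,0,0,0],
  [0.05,0.5,0,0,0,-0.005,0],
  [0.06,0.62,0,0,0,-0.01,0],
  [0.08,0.74,0,0,0,-0.02,0],
  [0.09,0.84,0,0,0,-0.027,0],
  [0.1,0.92,0,0,0,-0.027,0],
  [0.105,1,0,0,0,-0.027,0],
  [0.105,1,0,0,0,-0.027,0],
])

```text
time_s: 7.05
position: [0.4509, 0.124, 0.216]
tcp_rot: [[-0.996, 0.092, 0.001], [0.092, 0.996, 0.002], [-0.001, 0.002, -1.0]]
force: [0.6, -0.8, -1.1]
opening: 0.324
grasp_force: 29.8
```

```bash
python3 - <<'E'
from h import *
s=bot.read_state();print(s["position"],s["tcp_rot"],s["grasp_force"])
c=viewer.capture("wrist");t=viewer.capture("top")
im=np.hstack([c["image"][120:420,100:500],cv2.resize(t["image"][200:290,110:260],(400,240))[:, :][0:240].copy() if 0 else cv2.resize(t["image"][190:290,120:253],(400,300),interpolation=cv2.INTER_CUBIC)])
# overlay guess of vise corners in both
o=np.array([.4515,.1217]);a=np.radians(-5.5);R=np.array([[np.cos(a),-np.sin(a)],[np.sin(a),np.cos(a)]])
for p in [(-.036,-.032,.031),(.036,-.032,.031),(0,.12,.052),(-.036,.03,.031),(.036,.03,.031)]:
    W=np.r_[o+R@p[:2],.015+p[2]]
    u=proj(c,W)-[100,120];cv2.circle(im,tuple(np.int32(u)),2,(0,255,0),-1) if 0<u[0]<400 and 0<u[1]<300 else 0
    u=(proj(t,W)-[120,190])*3+[400,0];cv2.circle(im,tuple(np.int32(u)),2,(0,255,0),-1)
cv2.imwrite("pics/w3.png",im)
E
```

```text
[0.45092963 0.12401054 0.21600975] [[-9.95778596e-01  9.17821316e-02  1.01352074e-03]
 [ 9.17838242e-02  9.95777377e-01  1.77338518e-03]
 [-8.46475949e-04  1.85892382e-03 -9.99997914e-01]] 29.842075650813058
```

View pics/w3.png

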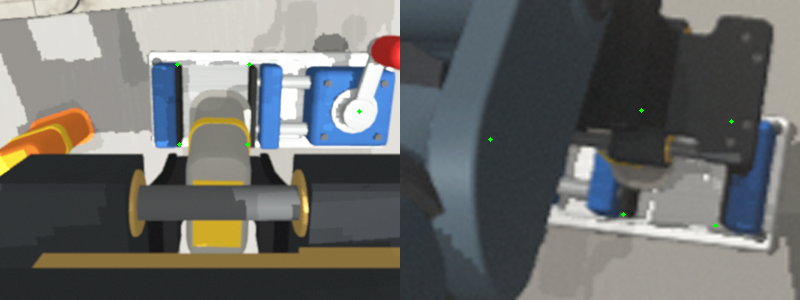

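Call:
move_arm([
  [0,-0.028,0.05,0,0,0,0],
  [0,-0.028,0.12,0,0,0,0],
  [0,-0.028,0.2,0,0,0,0],
  [0,-0.028,0.27,0,0,0,0],
  [0,-0.028,0.33,0,0,0,0],
  [0,-0.028,0.37,0,0,0,0],
  [0,-0.028,0.395,0,0,0,0],
  [0,-0.028,0.41,0,0,0,0],
  [0,-0.028,0.415,0,0,0,0],
  [0,-0.028,0.415,0,0,0,0],
])

```text
time_s: 7.98
position: [0.4504, 0.1117, 0.0915]
tcp_rot: [[-0.995, 0.096, 0.0], [0.096, 0.995, -0.0], [-0.0, -0.0, -1.0]]
force: [-0.1, 0.7, -1.5]
opening: 0.325
grasp_force: 29.8
```

Call:
move_arm([
  [0,0.003,0.004,0,0,0,0],
  [0,0.003,0.006,0,0,0,0],
  [0,0.003,0.006,0,0,0,0],
])

```text
time_s: 8.23
position: [0.4505, 0.1131, 0.09]
tcp_rot: [[-0.995, 0.095, 0.001], [0.095, 0.995, -0.0], [-0.001, 0.0, -1.0]]
force: [0.8, -0.4, -0.6]
opening: 0.323
grasp_force: 29.8
```

Call:
move_arm([
  [0,0,0,0,0,0,0.45],
  [0,0,0,0,0,0,0.5],
  [0,0,0,0,0,0,0.6],
  [0,0,0,0,0,0,0.7],
  [0,0,0,0,0,0,0.75],
  [0,0,-0.05,0,0,0,0.75],
  [0,0,-0.15,0,0,0,0.75],
  [0,0,-0.28,0,0,0,0.75],
  [0,0,-0.4,0,0,0,0.75],
  [0,0,-0.45,0,0,0,0.75],
])

```text
time_s: 9.07
position: [0.4522, 0.1131, 0.2287]
tcp_rot: [[-0.995, 0.095, 0.007], [0.095, 0.995, 0.0], [-0.007, 0.001, -1.0]]
force: [0.9, -0.4, -0.9]
opening: 0.749
grasp_force: 0.0
```

```bash
python3 - <<'E'
from h import *
np.set_printoptions(precision=4,suppress=True)
s=bot.read_state();print(s["position"],s["opening"],s["time_s"])
c=viewer.capture("wrist");im=c["image"].copy()
o=np.array([.4515,.1217]);a=np.radians(-5.5);R=np.array([[np.cos(a),-np.sin(a)],[np.sin(a),np.cos(a)]])
h=cv2.cvtColor(im,cv2.COLOR_BGR2HSV)
r=cv2.inRange(h,(0,150,90),(6,255,255))|cv2.inRange(h,(174,150,90),(180,255,255))
ks=[k for k in cv2.findContours(r,0,2)[0] if cv2.contourArea(k)>100]
for k in ks:
    M=cv2.moments(k);u=(M["m10"]/M["m00"],M["m01"]/M["m00"]);w=atz(c,u,.09);print("red",cv2.contourArea(k),u,w,"vise",R.T@(w[:2]-o))
print([ (q["location"],q["conf"],R.T@(atz(c,q["location"],.088)[:2]-o)) for q in nets.find_in("wrist","knob_mid")[:2]])
for q in np.arange(0,.7,.1):
    p=np.r_[o+R@[-.055*np.cos(q),.12+.055*np.sin(q)],.1105];u=proj(c,p);cv2.circle(im,tuple(np.int32(u)),1,(0,255,0),-1)
cv2.imwrite("pics/w4.png",im)
E
```

```text
[0.4522 0.1131 0.2287] 0.7486988333900786 9.0667
red 1233.5 (504.4125118227266, 165.602215916768) [0.4139 0.2605 0.09  ] vise [-0.0508  0.1346]
[([503.4, 167.1], 0.68, array([-0.0495,  0.1349]))]
```

View pics/w4.png

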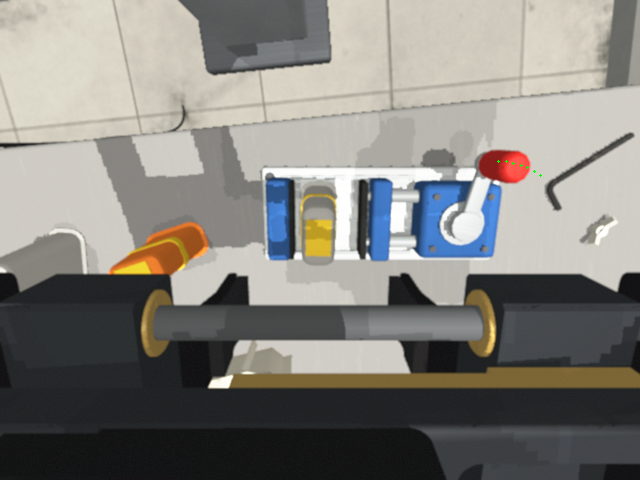

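The mould stands in the open vise at (319,225). The knob's top is at (517,167), so q≈0.25. Moving above the knob next.

Call:
move_arm([
  [0.04,0.1,0,0,0,0,0.6],
  [0.09,0.22,0,0,0,0,0.6],
  [0.13,0.34,0.03,0,0,0,0.6],
  [0.17,0.44,0.07,0,0,0,0.6],
  [0.179,0.475,0.095,0,0,0,0.6],
  [0.179,0.475,0.095,0,0,0,0.6],
  [0.179,0.475,0.095,0,0,0,0.6],
])

```text
time_s: 9.75
position: [0.4094, 0.2597, 0.1946]
tcp_rot: [[-0.996, 0.094, -0.003], [0.094, 0.996, -0.002], [0.003, -0.002, -1.0]]
force: [0.0, -1.0, -0.9]
opening: 0.603
grasp_force: 0.0
```

```bash
python3 - <<'E'
from h import *
np.set_printoptions(precision=4,suppress=True)
s=bot.read_state();print(s["position"],s["tcp_rot"],s["opening"],s["time_s"])
c=viewer.capture("wrist");im=c["image"].copy()
o=np.array([.4515,.1217]);a=np.radians(-5.5);R=np.array([[np.cos(a),-np.sin(a)],[np.sin(a),np.cos(a)]])
S=o+R@[0,.12]
for q in np.arange(0,.7,.1):
    p=np.r_[o+R@[-.055*np.cos(q),.12+.055*np.sin(q)],.1105];u=proj(c,p);print(q,p[:2],u);cv2.circle(im,tuple(np.int32(u)),1,(0,255,0),-1)
# predicted knob-top circle at q=.25
q=.25;k=o+R@[-.055*np.cos(q),.12+.055*np.sin(q)]
pts=np.int32([proj(c,np.r_[k+.012*np.array([np.cos(t),np.sin(t)]),.1105]) for t in np.linspace(0,6.3,40)]);cv2.polylines(im,[pts],True,(255,255,0),1)
u=np.int32(proj(c,np.r_[S,.065]));cv2.circle(im,tuple(u),2,(0,255,0),-1)
cv2.imwrite("pics/w5.png",cv2.resize(im[100:400,150:550],(800,600)))
E
```

```text
[0.4094 0.2597 0.1946] [[-0.9956  0.0938 -0.003 ]
 [ 0.0938  0.9956 -0.0018]
 [ 0.0028 -0.0021 -1.    ]] 0.6034793811976633 9.75
0.0 [0.4083 0.2464] [297.8747 253.2006]
0.1 [0.4091 0.2519] [306.1885 253.6186]
0.2 [0.4104 0.2572] [314.415  254.8288]
0.30000000000000004 [0.4123 0.2624] [322.459  256.8151]
0.4 [0.4146 0.2673] [330.2279 259.5513]
0.5 [0.4175 0.272 ] [337.6338 263.0016]
0.6000000000000001 [0.4208 0.2764] [344.5944 267.1214]
```

View pics/w5.png

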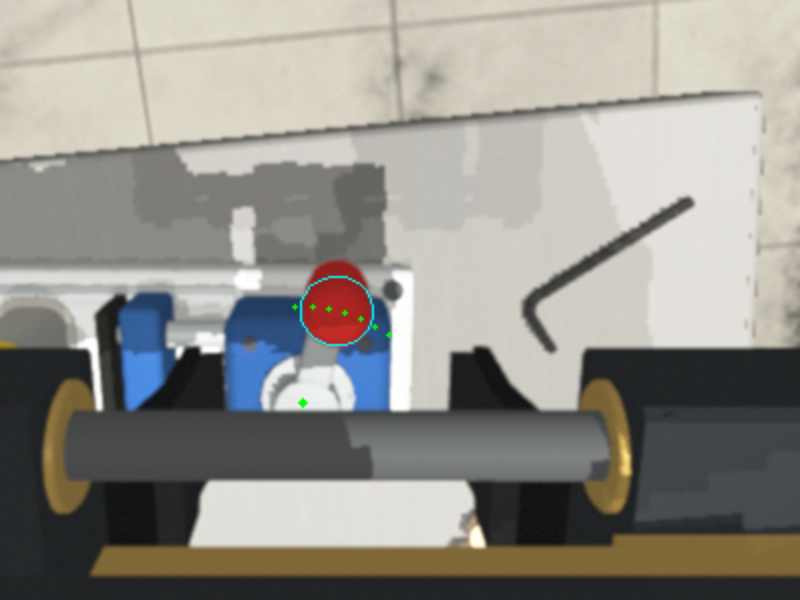

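The predicted knob circle (q=0.25) sits on the red knob and the shaft dot is on the nut. Going down to pinch it.

Call:
move_arm([
  [-0.007,0,0.1,0,0,0,0.6],
  [-0.007,0,0.21,0,0,0,0.6],
  [-0.007,0,0.3,0,0,0,0.6],
  [-0.007,0,0.35,0,0,0,0.6],
  [-0.007,0,0.365,0,0,0,0.6],
  [-0.007,0,0.365,0,0,0,0],
  [-0.007,0,0.365,0,0,0,0],
  [-0.007,0,0.365,0,0,0,0],
  [-0.007,0,0.365,0,0,0,0],
  [-0.007,0,0.365,0,0,0,0],
])

```text
time_s: 10.63
position: [0.4132, 0.26, 0.0876]
tcp_rot: [[-0.995, 0.096, 0.002], [0.096, 0.995, 0.001], [-0.002, 0.001, -1.0]]
force: [0.7, -0.3, 0.2]
opening: 0.304
grasp_force: 0.0
```

Call:
move_arm([
  [0,0,0,0,0,0,0],
  [0,0,0,0,0,0,0],
  [0,0,0,0,0,0,0],
  [0,0,0,0,0,0,0],
])

```text
time_s: 10.97
position: [0.413, 0.2598, 0.0874]
tcp_rot: [[-0.995, 0.095, 0.002], [0.095, 0.995, 0.0], [-0.002, 0.0, -1.0]]
force: [0.1, -1.9, 7.5]
opening: 0.261
grasp_force: 30.0
```

Call:
move_arm([
  [-0.009,0.026,0,0,0,0,0],
  [-0.021,0.0505,0,0,0,0,0],
  [-0.0375,0.073,0,0,0,0,0],
  [-0.0565,0.0925,0,0,0,0,0],
  [-0.0785,0.109,0,0,0,0,0],
  [-0.0785,0.109,0,0,0,0,0],
])

```text
time_s: 11.47
position: [0.4398, 0.2907, 0.0874]
tcp_rot: [[-0.995, 0.095, 0.001], [0.095, 0.995, 0.0], [-0.001, 0.0, -1.0]]
force: [-0.5, -1.1, 6.5]
opening: 0.263
grasp_force: 30.0
```

Call:
move_arm([
  [-0.024,0.013,0,0,0,0,0],
  [-0.05,0.0225,0,0,0,0,0],
  [-0.077,0.0275,0,0,0,0,0],
  [-0.1045,0.029,0,0,0,0,0],
  [-0.1315,0.026,0,0,0,0,0],
  [-0.158,0.019,0,0,0,0,0],
  [-0.1835,0.0085,0,0,0,0,0],
  [-0.207,-0.006,0,0,0,0,0],
  [-0.207,-0.006,0,0,0,0,0],
])

```text
time_s: 12.22
position: [0.5016, 0.2828, 0.0875]
tcp_rot: [[-0.995, 0.096, 0.001], [0.096, 0.995, 0.001], [-0.001, 0.002, -1.0]]
force: [-0.2, 0.3, 4.8]
opening: 0.265
grasp_force: 30.0
```

Call:
move_arm([
  [-0.021,-0.018,0,0,0,0,0],
  [-0.039,-0.0385,0,0,0,0,0],
  [-0.0535,-0.062,0,0,0,0,0],
  [-0.0615,-0.078,0,0,0,0,0],
  [-0.0675,-0.0955,0,0,0,0,0],
  [-0.072,-0.113,0,0,0,0,0],
  [-0.0735,-0.12,0,0,0,0,0],
  [-0.0735,-0.12,0,0,0,0,0],
  [-0.0735,-0.12,0,0,0,0,0],
  [-0.0735,-0.12,0,0,0,0,0],
])

```text
time_s: 13.05
position: [0.5199, 0.2452, 0.0875]
tcp_rot: [[-0.995, 0.096, 0.002], [0.096, 0.995, 0.002], [-0.002, 0.002, -1.0]]
force: [0.4, 1.8, 5.4]
opening: 0.263
grasp_force: 30.0
```

Call:
move_arm([
  [0,0,0,0,0,0,0.6],
  [0,0,0,0,0,0,0.6],
  [0,0,0,0,0,0,0.6],
  [0,0,0,0,0,0,0.6],
  [0,0,-0.05,0,0,0,0.6],
  [0,0,-0.15,0,0,0,0.6],
  [0,0,-0.27,0,0,0,0.6],
  [0.06,0,-0.36,0,0,0,0.6],
  [0.15,0,-0.4,0,0,0,0.6],
  [0.25,0,-0.4,0,0,0,0.6],
])

```text
time_s: 13.88
position: [0.447, 0.2521, 0.2097]
tcp_rot: [[-0.995, 0.097, 0.008], [0.097, 0.995, 0.002], [-0.008, 0.003, -1.0]]
force: [0.4, -0.2, 0.1]
opening: 0.6
grasp_force: 0.0
```

Call:
move_arm([
  [0,-0.12,0,0,0,0,0.6],
  [0,-0.24,0,0,0,0,0.6],
  [0,-0.3,0,0,0,0,0.6],
  [0,-0.3,0,0,0,0,0.6],
])

```text
time_s: 14.22
position: [0.4347, 0.1594, 0.2064]
tcp_rot: [[-0.995, 0.098, -0.002], [0.098, 0.995, -0.001], [0.002, -0.002, -1.0]]
force: [-0.3, -0.7, -0.2]
opening: 0.602
grasp_force: 0.0
```

```bash
python3 - <<'E'
from h import *
s=bot.read_state();print(s["position"],s["force"],s["time_s"])
c=viewer.capture("wrist");im=c["image"].copy()
o=np.array([.4515,.1217]);a=np.radians(-5.5);R=np.array([[np.cos(a),-np.sin(a)],[np.sin(a),np.cos(a)]])
for q in (2.68,2.97):
    u=proj(c,np.r_[o+R@[-.055*np.cos(q),.12+.055*np.sin(q)],.1105]);cv2.circle(im,tuple(np.int32(u)),2,(0,255,0),-1)
cv2.imwrite("pics/w6.png",im)
E
```

```text
[0.43472206 0.15940067 0.20642485] [-0.3242949  -0.67633658 -0.17864734] 14.2167
```

View pics/w6.png

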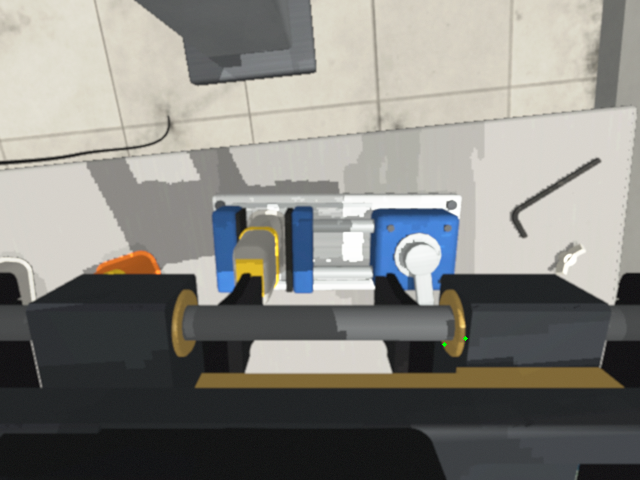

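The jaw is closed near the mould at (258,255). I'll clear the hand and check upright and contact from the fixed cameras.

Call:
move_arm([
  [0,0.13,-0.1,0,0,0,0.6],
  [0,0.26,-0.2,0,0,0,0.6],
  [0,0.39,-0.2,0,0,0,0.6],
  [0,0.52,-0.2,0,0,0,0.6],
  [0,0.65,-0.2,0,0,0,0.6],
  [0,0.78,-0.2,0,0,0,0.6],
  [0,0.9,-0.2,0,0,0,0.6],
  [0,1,-0.2,0,0,0,0.6],
  [0,1,-0.2,0,0,0,0.6],
])

```text
time_s: 15.02
position: [0.4641, 0.4676, 0.2657]
tcp_rot: [[-0.996, 0.09, 0.001], [0.09, 0.996, 0.005], [-0.001, 0.005, -1.0]]
force: [0.7, 0.8, 0.7]
opening: 0.598
grasp_force: 0.0
```

```bash
python3 - <<'E'
from h import *
o=np.array([.4515,.1217]);a=np.radians(-5.5);R=np.array([[np.cos(a),-np.sin(a)],[np.sin(a),np.cos(a)]])
out=[]
for n,(x,y,w,h) in (("top",(120,205,140,78)),("scene",(185,150,140,102))):
    c=viewer.capture(n);im=cv2.resize(c["image"][y:y+h,x:x+w],None,fx=400/w,fy=400/w,interpolation=cv2.INTER_CUBIC)
    q=2.97;u=(proj(c,np.r_[o+R@[-.055*np.cos(q),.12+.055*np.sin(q)],.1105])-[x,y])*400/w;cv2.circle(im,tuple(np.int32(u)),2,(0,255,0),-1)
    # expected mould top rectangle when seated at y=-.013
    P=[(proj(c,np.r_[o+R@[i*.0235,-.013+j*.013],.110])-[x,y])*400/w for i,j in((1,1),(1,-1),(-1,-1),(-1,1))]
    cv2.polylines(im,[np.int32(P)],True,(0,255,0),1)
    out.append(cv2.copyMakeBorder(im,0,300-im.shape[0],0,0,0))
cv2.imwrite("pics/fin.png",np.hstack(out))
E
```

```text
(no output)
```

View pics/fin.png

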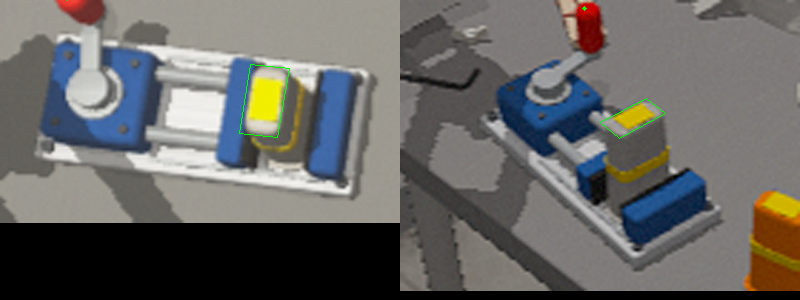

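The top patch lies on the predicted seated outline, so the mould is upright. The jaw is closed on it and the knob is where q≈2.97 puts it. Handing in.

```bash
python3 -c "
from rig import workorder
print(workorder.hand_in())"
```

```text
the job is handed in; nothing more can be done
None
```

The taped mould stands upright in the vise with the jaw cranked shut to about 2.97 rad by my estimate; the arm is clear and the job was handed in just after 15 s, with no verdict returned.

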